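# Set up the turntable scanner for the next printed part

### The job

Get the turntable scanner ready for the green wrist coupling: throw the red cam lever back to free the scanner carriage, slide the carriage until its white pointer stands at the white line of the red marker clip on the rail, and fold the lever fully down again to lock it there. Take the green coupling from the white tray and set it down gently, upright, in the middle of the turntable, inside the white ring. Turn the speed dial on the controller until its white line points at the orange mark, and leave the other things where they are.

Things in the scene. Friction and masses are not known exactly. Their poses are not given: they have to be found in the camera images.
- rig: scanning rig fixed on the table: a black turntable 200 mm across and, left of it, an aluminium rail (40 x 40 mm, 440 mm long, top 46 mm above the table) that carries the upright scanner. Origin at table height; y along the rail, away from the turntable (to the robot's left); x away from the robot. Turntable axis at (35, -200) mm, rail centre line at x = -55 mm.
- platter_center (a point): centre of the turntable's flat top, at its surface (45.5 mm above the table), in the middle of a thin white ring 68 mm across. The platter does not turn.
- carriage (a joint): position of the scanner carriage along the rail in m, 0 at the far (left) end, grows up to 0.25 towards the turntable. When the cam lever is free it slides stiffly with about 2 N; when locked it holds at least 15 N.
- pointer (a point): tip of the white pointer on the robot's side of the carriage, 30 mm above the table, 45 mm before the rail's centre line; moves with the carriage, passing just above the marker clip. The scanner head (46 x 56 mm, 87 to 219 mm above the table) stands on the carriage's far side, its axis 135 mm farther in x and 15 mm nearer the turntable than this point.
- marker: red clip fixed on the front of the rail, 34 x 12 x 18 mm, with a thin white line across its top: where the pointer has to stand. Origin under its centre, 6 mm above the table, on the line; its y axis is along the rail like the rig's. The pointer is at the mark when it has the same y in this frame.
- cam (a joint): angle of the red cam lever on the carriage: 0 = folded down towards the robot, 60 degrees from upright, locked (as found); grows as it swings up and back, away from the robot, to the stop at 1.134 = 5 degrees past upright, free. The clamp bites below about 1.0. Pivots on a level axis along the rail, stays where left; takes 5 to 15 N at the grip, most near 0.
- cam_grip (a point): centre of the red cross barrel at the end of the lever (20 mm thick, 26 mm long along the rail, flat ends), 72 mm from the pivot; bar 12 mm thick. When folded it is 96 mm above the table with open space beneath. It can be pinched from above between fingers that close along the rail, so that the barrel turns between the pads; the carriage can be slid by it.
- cam_pivot (a point): pivot of the cam lever, on the carriage, 60 mm above the table; axis along the rig's y.
- controller: grey turntable controller fixed on the table, 110 x 130 mm, 48 mm high, the speed dial in the middle of its dark top. Origin under its centre; x away from the operator, y to the left. 11 ticks round the dial, 27 degrees apart, clockwise from 135 degrees left of x to 135 right; the seventh, larger and orange, is the mark, 27 degrees clockwise of x.
- dial (a joint): angle of the speed dial, rad, 0 to 4.712, grows clockwise seen from above. 0: white line at the first tick; 2.827: white line at the orange mark. It turns with 0.04 N m and stays where it is left.
- dial_grip (a point): on the dial's axis, 28 mm above the controller's top (76 mm above the table): where to grip. The dial is a black skirt 48 mm across and 8 mm high with a bar across it, 46 mm long, 14 mm wide, from 7 to 37 mm above the controller's top. The x axis runs along the bar to the end with the white line.
- tray: white open tray fixed on the table, 240 mm (its x) x 150 mm (its y), walls 32 mm high, 3 mm thick, floor 3 mm; three printed parts stand in it in a row along its x, about 75 mm apart, in any order. Origin under its centre.
- coupling: green printed wrist coupling, upright, 66 mm high, 60 g: base flange 56 mm across and 7 mm high, round shank 38 mm across from 10 to 46 mm, two fork lugs on top (24 mm wide, 29 mm over both). Origin at the centre of its underside, z up.
- coupling_blue: blue coupling of the same shape, in the tray. Origin at the centre of its underside. To be left alone.
- phalanx: white printed finger segment, 34 x 26 mm, 65 mm high, in the tray. Origin at the centre of its underside. To be left alone.
- glue: small white bottle with red cap, 34 mm across, 75 mm high. Origin at the centre of its underside. To be left alone.
- screwdriver: screwdriver lying on the table, 200 mm long, along its x axis. Origin under its middle. To be left alone.
- tub: yellow tub with black lid, 78 mm across, 90 mm high. Origin at the centre of its underside. To be left alone.
Mind the look-alikes: they are no part of the job. Leave any blue or pink look-alike of the controller alone. There is more than one size of the coupling; the one meant has the size given above.

How it is judged:
By the outcome, as a careful person would: the job done as asked, in the order asked, and still so for the second after the job is handed in, with the robot touching nothing.
It also fails if it takes over 61 s, if anything falls off the work surface, if the arm or the gripper's body presses on something with over 40 N, if the wrist force passes 120 N, or if a joint passes its speed limit or range.

### The arm

A 6-joint arm with a two-finger parallel gripper is mounted at the origin on the work surface. World frame = base frame: x ahead of the robot, y to its left, z up, the work surface at z = 0. Lengths are in m, angles in degrees, forces in N, time in s.
With the tool pointing down it reaches from about 0.4 to 0.825 m from the base axis. Payload 7 kg.
Tool frame: the origin (TCP) lies on the centre line of the jaws, within the pads' length; the fingertips stand 19 mm ahead of it and the grasp point (between the pads) is the TCP; z points along the fingers, y is the line along which they close (so a half turn about z gives the same grasp; the last joint's range is limited). The gripper opens to 88 mm and grips with 3 to 60 N. Pads are 19 mm wide; open, the fingers measure 130 mm over their backs; the gripper's body (78 mm by 193 mm) begins 47 mm behind the grasp point.
Start: joints at [86.752, 20.546, 0.682, 0, -70.136, -16.507], TCP at [0.228, 0.635, 0.246] pointing down, gripper open.
Joint ranges: [-176.03, 176.03], [-82.01, 121.73], [-58.28, 71.71], [-173.87, 95.51], [-174.79, -0.11], [-173.66, 173.66]. Speed limits (degrees/s): [136.94, 136.94, 172.46, 180, 180, 180].

### API

Orientations are given as [roll, pitch, yaw] about the fixed x, y, z axes, in that order (R = Rz(yaw) Ry(pitch) Rx(roll)).
In Python, from plant import ctrl gives the robot as it stands.
- The arm moves only by the tool move_arm, never from a script. Its argument "motion" is a list of rows, each a list of 3 entries, a list of its own where there are three numbers: the shift along the tool's x, y, z in mm, then the turn, a rotation vector about the tool's x, y, z in degrees, then the closure, from 0 (fully open) to 1 (shut). A call has 1 to 10 rows; each row is the pose to reach, as a shift and turn from the pose commanded when the call began, along the tool's axes at that moment; what a row does not reach only later rows make up. A row lasts 1/12 s, in which the tool goes at most 41.7 mm and 7.16 degrees, less where a joint would pass 70% of its speed; a pose out of reach is approached as far as the arm can. A call with a gripper value outside its range is refused whole. The fingers move at their own pace and stop on an object; the grip force is fixed at half the most. Time passes only in rows, so rows that repeat a pose let the fingers close. It gives the time, the measured TCP pose, the force, the opening and the grip force at its end, in the units of the state.
- ctrl.get_obs(): the state, without advancing time (a new reading comes with each control period).
- ctrl.snapshot(name): name is "scene" or "top" or "wrist"; returns a dict with "color" (420x560x3 uint8, blue, green, red), "camera_matrix" (3x3 intrinsics, pixels), "k1" (the pictures are not rectified: a ray, as slopes to the right and down, at radius r is drawn at 1 + k1 r^2 times it, then the intrinsics apply), "cam_to_world" (4x4, takes a point from camera to world coordinates). Camera axes: x right, y up, looking along -z (the intrinsics and any distortion apply to the point x, -y, -z); pixel columns grow to the right and rows downward; lengths in m; the calibration is good to about 2 mm. A picture is of the moment at which its call begins. There is no depth.
- ctrl.close_job(): hands the job in; it is judged then, once.
The state is a dict: "clock": time; "joint_pos": joint angles; "qvel": joint speeds; "tau": joint torques, N m; "tool_pos": TCP position; "orientation": TCP orientation; "force": force on the tool from outside, world axes, zero at the start; "moment": the same for the moment, N m; "opening": finger opening in m; "gripper_force": force on a finger pad.
Only numpy, scipy, OpenCV 4.12 (cv2) and the standard library are available. Lean on these libraries where they do the work, as an engineer would, in place of code of your own. Each camera call takes 0.05 s, during which the arm holds its last target. There are 200 camera calls.

## Working session

There is one attempt and no reset: what is moved stays moved. The work goes in short steps, Python scripts to look and compute and a tool call to move; the robot and the scene stay as the last step left them, time stands still between calls to the robot, and variables do not carry over. Pictures are saved under pics/ and viewed, at most 10 in all, crops included, and the job is handed in when it is done.

Besides the shell and the picture viewer there is one more tool, called after "Emit:" by a JSON object that holds its "api" and its "payload". move_arm: Moves the arm, as the interface text tells. Its arguments: {"type":"object","properties":{"motion":{"type":"array"}},"required":["motion"]}

```bash
ls; mkdir -p pics; cat > h.py <<'E'
import numpy as np, cv2
from plant import ctrl
def snap(n,f):
    s=ctrl.snapshot(n); cv2.imwrite('pics/'+f+'.png',s['color']); np.savez('pics/'+f+'.npz',**{k:v for k,v in s.items()}); return s
def load(f): return dict(np.load('pics/'+f+'.npz'))
def ray(s,u,v):
    K=s['camera_matrix'];k=float(s['k1']);d=np.array([(u-K[0,2])/K[0,0],(v-K[1,2])/K[1,1]])
    p=cv2.undistortPoints(np.array([[[u,v]]],float),K,np.array([k,0,0,0,0.]))[0,0]
    T=s['cam_to_world'];return T[:3,3],T[:3,:3]@np.array([p[0],-p[1],-1])
def at(s,u,v,z):
    o,d=ray(s,u,v);return o+d*(z-o[2])/d[2]
def proj(s,P):
    T=s['cam_to_world'];c=T[:3,:3].T@(np.array(P)-T[:3,3]);x,y=c[0]/-c[2],-c[1]/-c[2]
    f=1+float(s['k1'])*(x*x+y*y);K=s['camera_matrix'];return K[0,0]*x*f+K[0,2],K[1,1]*y*f+K[1,2]
def crop(f,u0,v0,u1,v1,k,out):
    cv2.imwrite('pics/'+out+'.png',cv2.resize(cv2.imread('pics/'+f+'.png')[v0:v1,u0:u1],None,fx=k,fy=k,interpolation=cv2.INTER_CUBIC))
E
python3 - <<'E'
from h import *
for n in('top','scene'):
    s=snap(n,n+'0');print(s['camera_matrix'],s['k1'],s['cam_to_world'])
print(ctrl.get_obs())
E
```

```text
pics
[[462.82962993   0.         274.24953824]
 [  0.         462.82962993 212.59904425]
 [  0.           0.           1.        ]] -0.06532550131040399 [[-0.02433987  0.99919531 -0.03187936  0.4163472 ]
 [-0.99967011 -0.02406512  0.00897412 -0.057692  ]
 [ 0.00819972  0.03208728  0.99945144  1.35640617]
 [ 0.          0.          0.          1.        ]]
[[429.32325962   0.         278.54092339]
 [  0.         429.32325962 211.12476729]
 [  0.           0.           1.        ]] 0.014419634539284694 [[ 0.89100751 -0.25110089  0.37822474  0.91318674]
 [ 0.45396357  0.50153031 -0.73646753 -0.88360259]
 [-0.00476352  0.82789836  0.56085793  0.74240929]
 [ 0.          0.          0.          1.        ]]
{'clock': 0.1, 'joint_pos': array([ 8.67505411e+01,  2.05867392e+01,  6.39862987e-01, -1.55485213e-02,
       -7.01353710e+01, -1.65068580e+01]), 'qvel': array([ 0.07786196, -0.05618488,  0.19316763,  0.0400661 ,  0.08217287,
        0.00292702]), 'tau': array([-1.04053699e-03, -5.84167492e+01,  2.93753350e+01,  7.01580226e+00,
        1.02075341e-02, -5.02910098e-05]), 'tool_pos': array([0.22806252, 0.63488619, 0.2447363 ]), 'orientation': array([ 1.79916989e+02, -9.35571160e-03, -1.97616039e+01]), 'force': array([ 0.75082713, -0.74342949,  0.01423968]), 'moment': array([-0.01637663, -0.04321517,  0.00822942]), 'gripper_force': 0.0, 'opening': 0.08745462173686432}
```

View pics/top0.png

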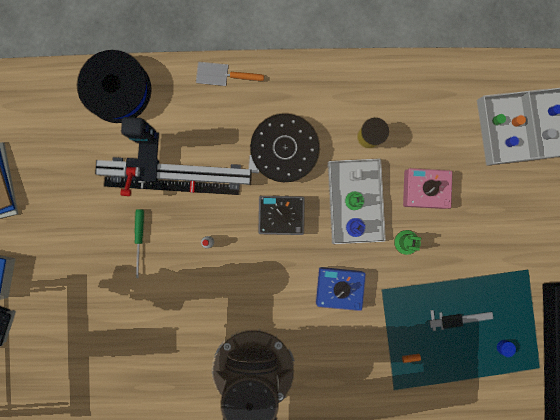

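View pics/scene0.png

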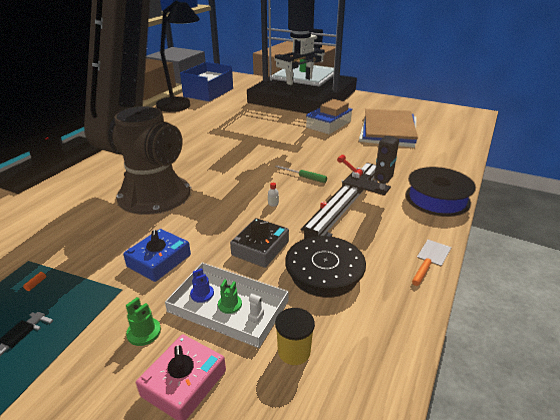

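The top view shows the rig: turntable centre at (285,147), rail running from (97,167) to (250,177), and the lever at (128,180). The red clip is at (193,186), the grey controller at (282,215), and the green coupling in the tray at (355,200), with the larger one outside at (407,242). Next I'll enlarge these.

```bash
python3 - <<'E'
from h import *
crop('top0',90,110,250,210,5,'c1'); crop('top0',240,110,400,230,5,'c2')
E
```

```text
(no output)
```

View pics/c1.png

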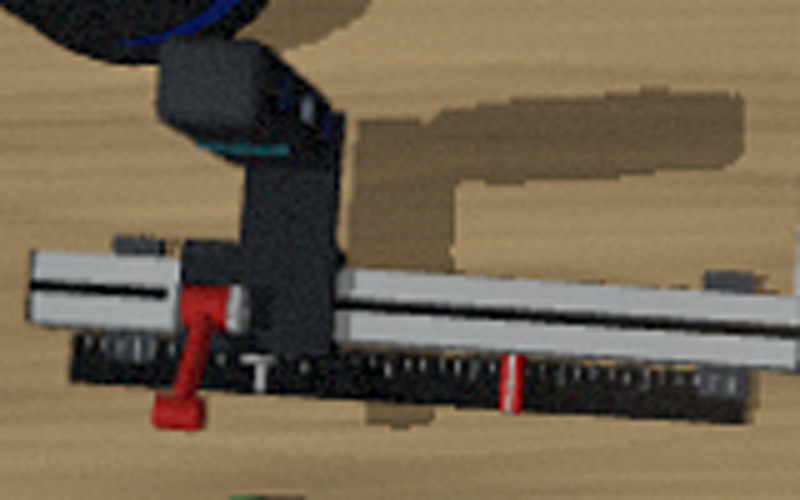

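View pics/c2.png

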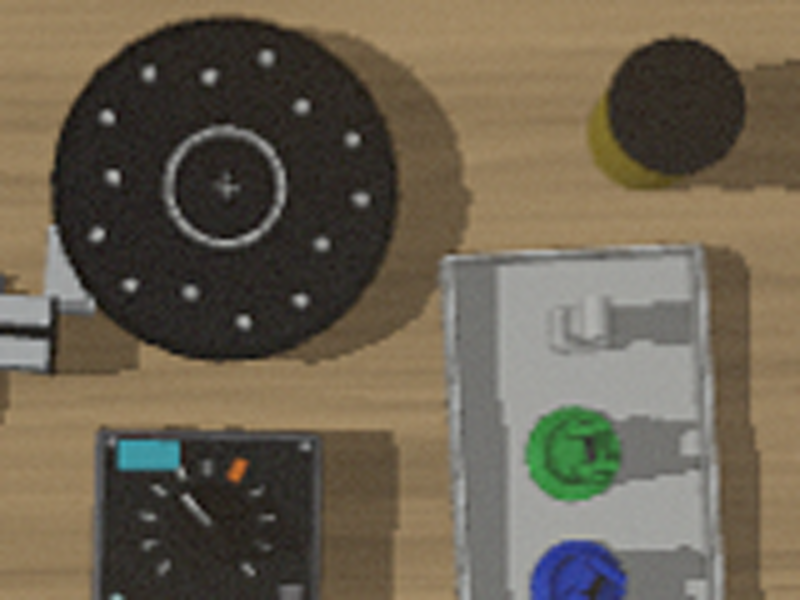

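The crops show these points:
- **Crop 1:** rail left end (32,287), pointer (261,388), clip line (512,385), barrel (179,412), lever pivot about (208,310).
- **Crop 2:** ring centre (227,187), rail right end (51,335), flange centre (574,453), and the dial line from (182,490) to (210,523).

```bash
python3 - <<'E'
from h import *
np.set_printoptions(precision=4,suppress=True)
s=load('top0')
def c(U,V,o,z): return at(s,o[0]+(U+.5)/5-.5,o[1]+(V+.5)/5-.5,z)
A=(90,110);B=(240,110)
L=c(32,287,A,.046);R=c(51,335,B,.046);d=R-L;print('rail',L,R,np.linalg.norm(d),'yaw',np.degrees(np.arctan2(d[0],-d[1])))
yh=-(d/np.linalg.norm(d))[:2];xh=np.array([yh[1],-yh[0]])
pc=c(227,187,B,.0455);O=pc[:2]-.035*xh+.2*yh
print('platter',pc,'O',O,'xh',xh)
fr=lambda p:np.array([(p[:2]-O)@xh,(p[:2]-O)@yh])
for n,p in dict(L=L,R=R,pointer=c(261,390,A,.03),mark=c(512,385,A,.024),barrel=c(179,412,A,.096),pivot=c(208,310,A,.065)).items(): print(n,p,'rig',fr(p))
print('coup',c(574,453,B,.010))
print('tray corners',[c(*q,.032) for q in((445,257),(703,245))])
print('dial line',c(182,490,B,.085),c(210,523,B,.085))
print('ctl',[c(*q,.048)for q in((98,430),(320,433))], 'orange',c(238,470,B,.048))
for P in(pc,): print(proj(s,pc))
E
```

```text
rail [0.601  0.4376 0.046 ] [ 0.5621 -0.0025  0.046 ] 0.4418072039033218 yaw -5.0544636955639355
platter [ 0.6445 -0.1047  0.0455] O [0.6273 0.0976] xh [ 0.9961 -0.0881]
L [0.601  0.4376 0.046 ] rig [-0.0561  0.3363]
R [ 0.5621 -0.0025  0.046 ] rig [-0.0561 -0.1055]
pointer [0.5399 0.3102 0.03  ] rig [-0.1057  0.2041]
mark [0.5397 0.166  0.024 ] rig [-0.0933  0.0604]
barrel [0.5228 0.3374 0.096 ] rig [-0.1251  0.2297]
pivot [0.5825 0.33   0.065 ] rig [-0.065   0.2276]
coup [ 0.4899 -0.3049  0.01  ]Traceback (most recent call last):
  File "<stdin>", line 13, in <module>
TypeError: c() missing 1 required positional argument: 'z'
```

```bash
cat >> h.py <<'E'
from scipy.spatial.transform import Rotation as Ro
def go(pos,rpy,ref=None):
    "shift (mm) and rotvec (deg) in the present tool frame to reach pos, rpy"
    o=ctrl.get_obs();R0=Ro.from_euler('xyz',o['orientation'],degrees=True)
    sh=R0.inv().apply(np.array(pos)-o['tool_pos'])*1000
    rv=(R0.inv()*Ro.from_euler('xyz',rpy,degrees=True)).as_rotvec(degrees=True)
    print('shift',sh.round(1),'turn',rv.round(2),'rows',max(np.linalg.norm(sh)/41.7,np.linalg.norm(rv)/7.16).round(1))
def obs():
    o=ctrl.get_obs();print(round(o['clock'],2),o['tool_pos'].round(4),o['orientation'].round(2),o['force'].round(1),round(o['opening'],4),o['gripper_force'],o['joint_pos'].round(1))
E
python3 - <<'E'
from h import *
np.set_printoptions(precision=4,suppress=True)
s=load('top0')
def c(U,V,o,z): return at(s,o[0]+(U+.5)/5-.5,o[1]+(V+.5)/5-.5,z)
B=(240,110)
print('tray corners',[c(*q,B,.032) for q in((445,257),(703,245))])
print('dial line',c(182,490,B,.085),c(210,523,B,.085))
print('ctl',[c(*q,B,.048)for q in((98,430),(320,433))], 'orange',c(238,470,B,.048))
go([.5228,.3374,.20],[180,0,-5.05])
E
```

```text
tray corners [array([ 0.6035, -0.2298,  0.032 ]), array([ 0.6074, -0.3797,  0.032 ])]
dial line [ 0.4705 -0.0743  0.085 ] [ 0.452  -0.0892  0.085 ]
ctl [array([ 0.5073, -0.028 ,  0.048 ]), array([ 0.5026, -0.1537,  0.048 ])] orange [ 0.4827 -0.1067  0.048 ]
shift [378.  180.2  45.1] turn [  0.08   0.   -14.71] rows 10.1
```

Emit:
{"api": "move_arm", "payload": {"motion": [[[38, 18, 4], [0, 0, -1.5], 0.3], [[76, 36, 8], [0, 0, -3], 0.3], [[114, 54, 13], [0, 0, -4.5], 0.3], [[152, 72, 18], [0, 0, -6], 0.3], [[190, 90, 23], [0, 0, -7.5], 0.3], [[228, 108, 28], [0, 0, -9], 0.3], [[266, 126, 33], [0, 0, -10.5], 0.3], [[304, 144, 38], [0, 0, -12], 0.3], [[342, 162, 42], [0, 0, -13.5], 0.3], [[378, 180, 45], [0, 0, -14.7], 0.3]]}}

```text
clock: 0.93
tool_pos: [0.5209, 0.3395, 0.2003]
orientation: [180.0, 0.0, -5.0]
force: [0.5, 0.4, -0.4]
opening: 0.0612
gripper_force: 0.0
```

Emit:
{"api": "move_arm", "payload": {"motion": [[[0, 0, 0], [0, 0, 0], 0.3], [[0, 0, 0], [0, 0, 0], 0.3], [[0, 0, 0], [0, 0, 0], 0.3]]}}

```text
clock: 1.18
tool_pos: [0.52, 0.341, 0.2005]
orientation: [180.0, 0.0, -5.1]
force: [-0.6, -0.3, 0.1]
opening: 0.0616
gripper_force: 0.0
```

```bash
python3 - <<'E'
from h import *
s=snap('wrist','w1');obs();print(s['cam_to_world'].round(3),s['camera_matrix'])
for P in ([.5228,.3374,.096],[.5399,.3102,.03],[.5397,.166,.024]):print(proj(s,P))
E
```

```text
1.23 [0.5197 0.3416 0.2008] [ 1.7999e+02  1.0000e-02 -5.0600e+00] [0.6 0.2 0. ] 0.0617 0.0 [ 51.3  17.4 -10.   -0.  -62.7  33.7]
[[-0.089  0.952  0.294  0.598]
 [-0.996 -0.086 -0.025  0.334]
 [ 0.001 -0.295  0.955  0.34 ]
 [ 0.     0.     0.     1.   ]] [[341.52563682   0.         273.04950491]
 [  0.         341.52563682 207.1626234 ]
 [  0.           0.           1.        ]]
(np.float64(276.9425497450631), np.float64(206.87022571294673))
(np.float64(303.9622813350085), np.float64(165.4470015552139))
(np.float64(454.8282016659786), np.float64(151.97600605110557))
```

View pics/w1.png

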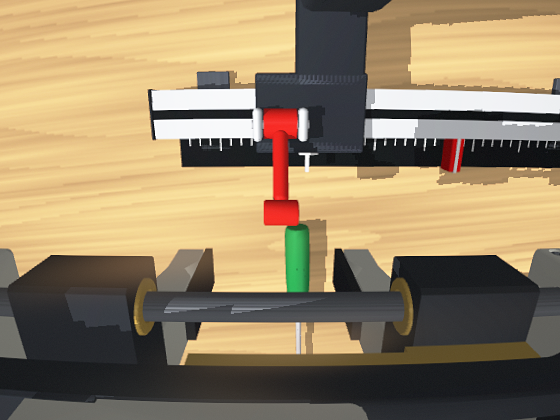

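In the wrist view, the barrel is centred at (281,212), the pointer tip is at (308,171), and the clip's white line runs from (460,139) to (457,171). The lever pivot is near (281,124).

```bash
python3 - <<'E'
from h import *
s=load('w1')
xh=np.array([.9961,-.0881]);yh=np.array([.0881,.9961]);O=np.array([.6273,.0976])
for n,u,v,z in(('barrel',281,212,.096),('ptr',308,171,.03),('ptr mid',307.5,160,.03),('mark lo',457,171,.024),('mark hi',460,139,.024),('pivot',281,124,.065),('railL',151,115,.046)):
    p=at(s,u,v,z);q=p[:2]-O;print(n,p.round(4),'rig',(q@xh).round(4),(q@yh).round(4))
p=at(s,281,212,.096)
go([p[0],p[1],.096],[180,0,-5.05])
E
```

```text
barrel [0.5185 0.3347 0.096 ] rig -0.1293 0.2266
ptr [0.5344 0.3068 0.03  ] rig -0.111 0.2002
ptr mid [0.5446 0.3067 0.03  ] rig -0.1008 0.201
mark lo [0.5211 0.1627 0.024 ] rig -0.1115 0.0555
mark hi [0.5516 0.1616 0.024 ] rig -0.081 0.0571
pivot [0.5811 0.3288 0.065 ] rig -0.0664 0.2262
railL [0.5978 0.437  0.046 ] rig -0.0593 0.3355
shift [ -0.5   7.  104.8] turn [ 0.01  0.01 -0.01] rows 2.5
```

Emit:
{"api": "move_arm", "payload": {"motion": [[[1, 3, 35], [0, 0, 0], 0.3], [[2, 6, 70], [0, 0, 0], 0.3], [[2, 6, 104], [0, 0, 0], 0.3], [[2, 6, 104], [0, 0, 0], 0.5], [[2, 6, 104], [0, 0, 0], 0.6], [[2, 6, 104], [0, 0, 0], 1], [[2, 6, 104], [0, 0, 0], 1], [[2, 6, 104], [0, 0, 0], 1], [[2, 6, 104], [0, 0, 0], 1]]}}

```text
clock: 1.98
tool_pos: [0.522, 0.3358, 0.0988]
orientation: [-179.9, -0.1, -5.0]
force: [-1.7, -7.2, 6.4]
opening: 0.0269
gripper_force: 4.2
```

```bash
python3 - <<'E'
from h import *
s=snap('wrist','w2');obs();crop('w2',140,60,420,270,2.8,'w2c')
E
```

```text
2.03 [0.5218 0.3352 0.0987] [-1.7995e+02 -7.0000e-02 -5.0300e+00] [-2.7 -0.3  7.8] 0.0257 30.001357197761536 [ 50.7  22.7 -17.    0.  -50.2  34.2]
```

View pics/w2c.png

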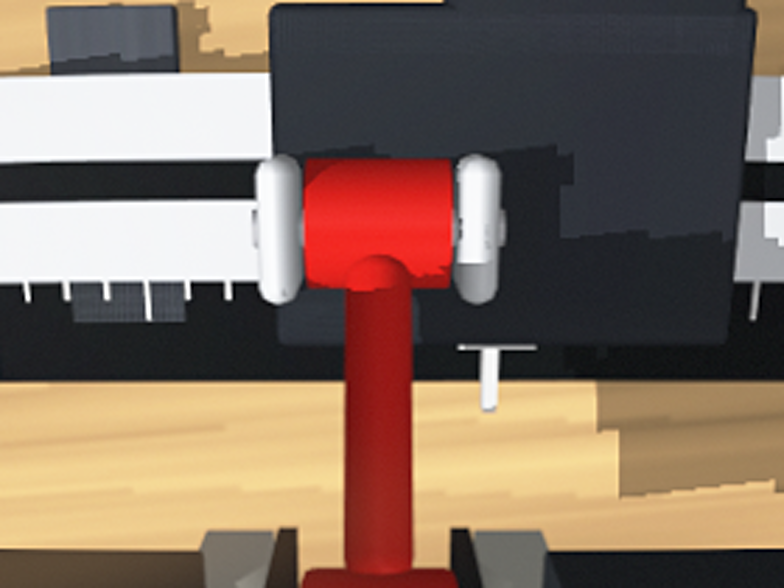

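The barrel is gripped (opening 25.7 mm). The pointer tip is at crop (488,408). Now I'll swing the lever back along its arc.

Emit:
{"api": "move_arm", "payload": {"motion": [[[5.6, 0, -8.3], [0, 1.5, 0], 1], [[12.3, 0, -15.8], [0, 3, 0], 1], [[20, 0, -22.2], [0, 4.5, 0], 1], [[28.5, 0, -27.6], [0, 6, 0], 1], [[37.7, 0, -31.7], [0, 7.5, 0], 1], [[47.4, 0, -34.4], [0, 9, 0], 1], [[57.3, 0, -35.8], [0, 10.5, 0], 1], [[65, 0, -36], [0, 12, 0], 1], [[71, 0, -35.5], [0, 12, 0], 1], [[71, 0, -35.5], [0, 12, 0], 1]]}}

```text
clock: 2.87
tool_pos: [0.5928, 0.3288, 0.1339]
orientation: [-180.0, -12.1, -5.1]
force: [-1.9, -1.1, 5.0]
opening: 0.0253
gripper_force: 30.0
```

Emit:
{"api": "move_arm", "payload": {"motion": [[[0, 0, 0], [0, 0, 0], 1], [[0, 0, 0], [0, 0, 0], 1], [[0, 0, 0], [0, 0, 0], 1]]}}

```text
clock: 3.12
tool_pos: [0.5926, 0.3288, 0.1339]
orientation: [-179.9, -12.1, -5.1]
force: [-1.6, -1.5, 5.8]
opening: 0.0255
gripper_force: 30.0
```

```bash
python3 - <<'E'
from h import *
s=snap('top','t2');s=snap('wrist','w3');obs()
a=cv2.resize(cv2.imread('pics/w3.png'),(480,360));b=cv2.resize(cv2.imread('pics/t2.png')[110:210,90:250],(480,300))
cv2.imwrite('pics/w3j.png',np.vstack([a,b])[:600] if 0 else np.vstack([a[:300],b]))
E
```

```text
3.22 [0.5926 0.3288 0.1338] [-179.95  -12.07   -5.07] [-1.2 -2.8  5.7] 0.0254 30.001728236675262 [ 50.4  20.7 -21.8  15.  -41.5  23.8]
```

View pics/w3j.png

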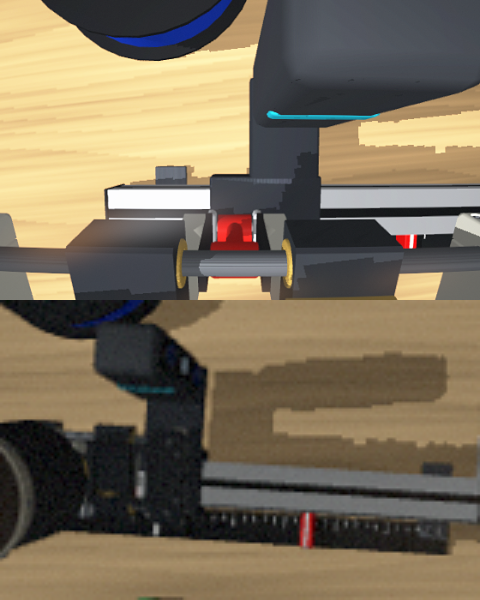

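The lever is up and gripped with little force, and the pointer is still visible at (156,527) in the top inset. Now I'll slide the carriage.

Emit:
{"api": "move_arm", "payload": {"motion": [[[0, 8, 0], [0, 0, 0], 1], [[0, 24, 0], [0, 0, 0], 1], [[0, 40, 0], [0, 0, 0], 1], [[0, 56, 0], [0, 0, 0], 1], [[0, 72, 0], [0, 0, 0], 1], [[0, 88, 0], [0, 0, 0], 1], [[0, 104, 0], [0, 0, 0], 1], [[0, 120, 0], [0, 0, 0], 1], [[0, 136, 0], [0, 0, 0], 1], [[0, 144, 0], [0, 0, 0], 1]]}}

```text
clock: 4.05
tool_pos: [0.5798, 0.184, 0.1339]
orientation: [-179.9, -12.1, -5.1]
force: [-2.2, 3.1, 5.4]
opening: 0.026
gripper_force: 30.0
```

Emit:
{"api": "move_arm", "payload": {"motion": [[[0, 0, 0], [0, 0, 0], 1], [[0, 0, 0], [0, 0, 0], 1], [[0, 0, 0], [0, 0, 0], 1]]}}

```text
clock: 4.3
tool_pos: [0.5797, 0.1842, 0.1338]
orientation: [-180.0, -12.1, -5.1]
force: [-2.2, -1.8, 9.0]
opening: 0.0255
gripper_force: 30.0
```

```bash
python3 - <<'E'
from h import *
s=snap('top','t3');w=snap('wrist','w4');obs()
print(proj(s,[.540,.166,.03]),proj(w,[.540,.166,.03]))
a=cv2.resize(cv2.imread('pics/t3.png')[160:205,160:230],None,fx=6,fy=6,interpolation=cv2.INTER_CUBIC)
b=cv2.resize(cv2.imread('pics/w4.png'),(420,315));cv2.imwrite('pics/j4.png',np.vstack([a,b]))
E
```

```text
4.4 [0.5798 0.1843 0.1338] [-179.99  -12.08   -5.09] [-1.7 -1.6  8.9] 0.0257 30.004158318042755 [ 40.8  14.2 -31.3  14.5 -36.9  33. ]
(np.float64(191.6420291973199), np.float64(186.30096393961435)) (np.float64(300.6615969214111), np.float64(287.4877396566875))
```

View pics/j4.png

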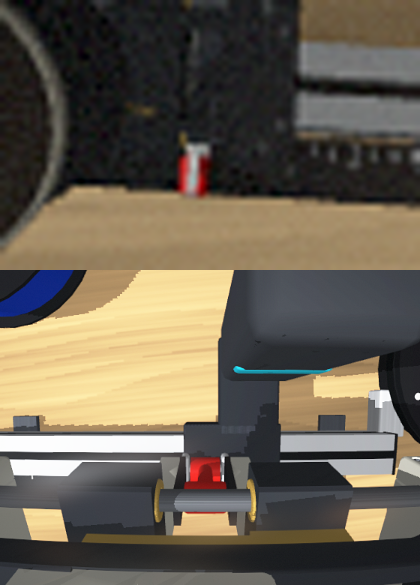

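The top inset shows the pointer stem at crop (198,150) just above the clip line at (193,185), so it is within a couple of mm. I'll measure it numerically.

```bash
python3 - <<'E'
from h import *
im=np.mean([ctrl.snapshot('top')['color'].astype(float) for _ in range(4)],0).min(2)
np.set_printoptions(linewidth=200)
print(np.arange(185,200));
for v in range(180,194): print(v,im[v,185:200].round().astype(int))
s=load('t3')
xh=np.array([.9961,-.0881]);yh=np.array([.0881,.9961]);O=np.array([.6273,.0976])
for v in range(182,193):
    r=im[v,189:197].copy();r-=np.sort(r)[3];r=r.clip(0);u=(np.arange(189,197)*r).sum()/r.sum();z=.03 if v<187 else .024
    q=at(s,u,v,z)[:2]-O;print(v,u.round(2),(q@xh).round(4),(q@yh).round(4))
E
```

```text
[185 186 187 188 189 190 191 192 193 194 195 196 197 198 199]
180 [27 30 27 26 27 28 30 32 26 27 30 28 30 31 30]
181 [28 22 31 27 26 26 24 28 28 28 32 29 32 33 31]
182 [25 28 30 28 31 58 46 37 34 32 37 31 31 28 29]
183 [29 31 27 26 25 44 42 30 38 41 48 39 28 31 29]
184 [ 28  30  30  29  26  44 148 142 142 116  36  23  29  28  34]
185 [ 30  31  30  30  21  32 138 162 112 109  32  20  30  28  29]
186 [ 24  24  25  23  22  35 119 178  46  39  17  16  27  34  30]
187 [ 22  21  23  20  20  38 116 161  24   5  20  19  20  30  25]
188 [ 25  23  24  18  23  35 116 156  29   4  20  22  21  28  23]
189 [ 17  24  21  25  22  43 149 158  29   7  21  15  24  20  19]
190 [ 17  21  19  19  13  48 156 156  24   8  17  20  16  18  19]
191 [ 40  42  31  32   5  42 154 100  17   7  12   6  13  14  21]
192 [100 102 102 103  98  78 111  91  29  55  49  52  38  40  38]
193 [104 102 105 105 104 100 103 100  96  98  97  99  96  99  98]
182 190.83 -0.0808 0.0637
183 192.96 -0.0832 0.0573
184 192.37 -0.0862 0.0588
185 192.33 -0.0891 0.0587
186 191.73 -0.0921 0.0602
187 191.51 -0.0946 0.0617
188 191.54 -0.0974 0.0614
189 191.44 -0.1003 0.0615
190 191.38 -0.1032 0.0615
191 191.26 -0.1062 0.0616
192 190.53 -0.1092 0.0635
```

Emit:
{"api": "move_arm", "payload": {"motion": [[[0, -0.5, 0], [0, 0, 0], 1], [[0, -1, 0], [0, 0, 0], 1], [[0, -1, 0], [0, 0, 0], 1], [[0, -1, 0], [0, 0, 0], 1]]}}

```text
clock: 4.93
tool_pos: [0.5799, 0.1855, 0.1338]
orientation: [-180.0, -12.1, -5.1]
force: [-2.0, -1.7, 8.3]
opening: 0.0255
gripper_force: 30.0
```

```bash
python3 - <<'E'
from h import *
obs();im=np.mean([ctrl.snapshot('top')['color'].astype(float) for _ in range(4)],0).min(2)
for v in range(182,193): print(v,im[v,187:198].round().astype(int))
import math
a=math.radians(12)
for i,p in enumerate((-5,2,9,16,23,30,37,44,51,60,63,)):
    dx=-72*math.sin(math.radians(p))-(-72*math.sin(math.radians(-5)));dz=72*(math.cos(math.radians(p))-math.cos(math.radians(5)))
    print(p,round(dx*math.cos(a)+dz*math.sin(a),1),round(dx*math.sin(a)-dz*math.cos(a),1))
E
```

```text
4.93 [0.5799 0.1855 0.1338] [-179.98  -12.08   -5.09] [-2.  -1.7  8.3] 0.0255 30.003725588321686 [ 40.9  14.3 -31.2  14.5 -36.9  33. ]
182 [29 30 34 29 44 36 38 30 39 34 27]
183 [28 25 36 20 35 28 40 44 46 32 26]
184 [ 26  29  27  78 182 142 144  90  44  24  29]
185 [ 29  24  18  43 145 145 114  73  17  15  30]
186 [ 29  27  17  32 116 126  44  27  16  20  28]
187 [ 27  16  22  45 150 124  20   3  13  22  37]
188 [ 24  22  23  47 155 100  23   4  18   9  24]
189 [ 25  21  19  43 156  95  19  14  18  18  22]
190 [ 22  16  17  46 156  82  21  10  15  15  20]
191 [ 33  29   9  46 154  70  17  10  14  13   9]
192 [102 103  99  76 113  89  30  53  48  52  32]
-5 0.0 0.0
2 -8.5 -2.1
9 -17.3 -3.0
16 -26.1 -3.0
23 -34.8 -1.8
30 -43.3 0.4
37 -51.5 3.6
44 -59.2 7.8
51 -66.4 12.9
60 -74.6 20.7
63 -77.0 23.5
```

```bash
python3 - <<'E'
from h import *
im=cv2.imread('pics/top0.png').min(2)
for v in range(180,193): print(v,im[v,187:198])
s=load('top0')
for p in ([.540,.166,.024],[.5397,.1659,.03]):print(proj(s,p))
for v in range(178,192): print(v,im[v,137:148])
E
```

```text
180 [ 79  69  85  79  65  87  86  88  93  93 106]
181 [ 40  38  42  24  38 162  32   9  47  63  75]
182 [ 26  58  21  23  71 169  21  12  13  32  31]
183 [ 18 104  17  20  70 150  22   1  19   7  23]
184 [  5  53  19  25  69 143  29  13  45  22  19]
185 [ 25  16  17  19  67 140  25   4  18  18  19]
186 [ 10  23  22  34 105 144  29  16  17  13   9]
187 [ 17  17  27  38 109 119  28  17  21  13  26]
188 [ 29  11  11  30  99 108  17  10  20   9  19]
189 [ 15  25  22  39 139  97  22   5  13  20  12]
190 [ 13  18  12  43 144  73  28  14   8  20  23]
191 [ 21  27   0  43 141  63  22   0  15  15   0]
192 [ 92  91  95  66 100  84  31  44  44  43  29]
(np.float64(191.9947264824093), np.float64(186.48533116310722))
(np.float64(191.67850853764423), np.float64(186.40412405192902))
178 [20 24 18 17 21 28 33 33 36 27 32]
179 [17 17 14  5 18 27 27 33 39 34 31]
180 [ 9 20 28 35 19  2 18 30 35 25 34]
181 [ 19  99 139 151 136 101  97  76  35  15  44]
182 [ 11  65  96  97 111 107  87  61  41   6  11]
183 [  7   7   6   0 122 136  63  23  20  27   8]
184 [ 20   9   8  11 132 142  45   0  28   9  22]
185 [ 21  22  17   3 133 138  35  20  23  18  17]
186 [  7  13  15  31 139 137  27  11   6  16  17]
187 [ 17  12   9  33 126 124  30  21  21   0  13]
188 [25 24 12 27 69 72 12  0  9  0  6]
189 [88 88 93 87 90 89 83 90 79 66 67]
190 [97 96 92 95 95 99 93 94 90 93 96]
191 [89 94 93 95 94 94 91 94 96 96 91]
```

Emit:
{"api": "move_arm", "payload": {"motion": [[[-8.5, 0, -2.1], [0, -1.3, 0], 1], [[-17.3, 0, -3], [0, -2.6, 0], 1], [[-26.1, 0, -3], [0, -4, 0], 1], [[-34.8, 0, -1.8], [0, -5.3, 0], 1], [[-43.3, 0, 0.4], [0, -6.6, 0], 1], [[-51.5, 0, 3.6], [0, -8, 0], 1], [[-59.2, 0, 7.8], [0, -9.3, 0], 1], [[-66.4, 0, 12.9], [0, -10.6, 0], 1], [[-74.6, 0, 20.7], [0, -12, 0], 1], [[-76.3, 0, 22.6], [0, -12, 0], 1]]}}

```text
clock: 5.97
tool_pos: [0.5102, 0.1926, 0.0949]
orientation: [-179.9, 0.0, -5.1]
force: [-4.6, 2.9, 10.6]
opening: 0.0258
gripper_force: 30.0
```

Emit:
{"api": "move_arm", "payload": {"motion": [[[-0.5, 0, 2], [0, 0, 0], 1], [[-0.5, 0, 2], [0, 0, 0], 1], [[-0.5, 0, 2], [0, 0, 0], 1]]}}

```text
clock: 6.22
tool_pos: [0.5098, 0.1927, 0.094]
orientation: [-179.9, -0.1, -5.1]
force: [-3.0, 1.9, 12.0]
opening: 0.0259
gripper_force: 30.0
```

```bash
python3 - <<'E'
from h import *
w=snap('wrist','w5');obs();print(proj(w,[.540,.166,.03]))
crop('w5',250,130,400,230,5.3,'w5c')
E
```

```text
6.27 [0.5098 0.1927 0.094 ] [-1.7992e+02 -1.1000e-01 -5.0500e+00] [-4.5  2.6 12.5] 0.0256 29.999107718467712 [ 41.3  16.9 -27.    0.  -46.   43.6]
(np.float64(311.9897467515422), np.float64(180.7901188627769))
```

View pics/w5c.png

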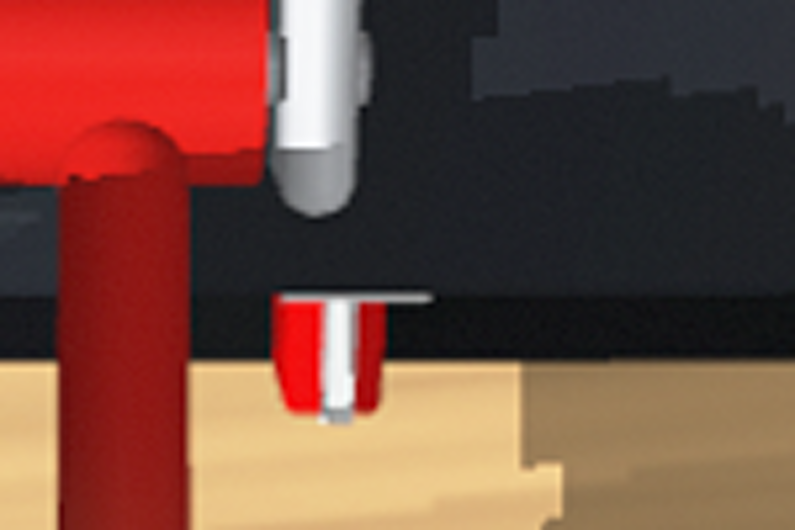

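The pointer covers the clip line (crop x 325–355 against 320–350). Allowing for the 6 px of parallax, they agree within about 0.3 mm. The lever is down against its stop, so I'll release it, rise and go to the coupling.

Emit:
{"api": "move_arm", "payload": {"motion": [[[0, 0, -2], [0, 0, 0], 0.4], [[0, 0, -2], [0, 0, 0], 0.3], [[0, 0, -2], [0, 0, 0], 0.3], [[0, 0, -3], [0, 0, 0], 0.3], [[0, 0, -30], [0, 0, 0], 0.3], [[0, 0, -70], [0, 0, 0], 0.3], [[0, 0, -106], [0, 0, 0], 0.3], [[0, 30, -116], [0, 0, 0], 0.3], [[0, 70, -116], [0, 0, 0], 0.3], [[0, 110, -116], [0, 0, 0], 0.3]]}}

```text
clock: 7.1
tool_pos: [0.4997, 0.0825, 0.2093]
orientation: [-179.9, -0.1, -5.0]
force: [1.3, -0.9, -0.2]
opening: 0.0611
gripper_force: 0.0
```

```bash
python3 - <<'E'
from h import *
obs();go([.49,-.305,.2],[180,0,1.5])
E
```

```text
7.1 [0.4997 0.0825 0.2093] [-1.7994e+02 -9.0000e-02 -4.9500e+00] [ 1.3 -0.9 -0.2] 0.0611 0.0 [ 31.6   6.2 -23.4   0.  -60.4  53.4]
shift [ 23.8 386.9   9. ] turn [-0.06 -0.09 -6.45] rows 9.3
```

Emit:
{"api": "move_arm", "payload": {"motion": [[[2, 39, 1], [0, 0, 0], 0.3], [[5, 78, 2], [0, 0, -1], 0.3], [[7, 117, 3], [0, 0, -2], 0.3], [[10, 156, 4], [0, 0, -3], 0.3], [[12, 195, 5], [0, 0, -4], 0.3], [[14, 234, 6], [0, 0, -5], 0.3], [[17, 273, 7], [0, 0, -6], 0.3], [[20, 312, 8], [0, 0, -6.4], 0.3], [[22, 351, 9], [0, 0, -6.4], 0.3], [[24, 387, 9], [0, 0, -6.4], 0.3]]}}

```text
clock: 7.93
tool_pos: [0.4886, -0.3068, 0.1989]
orientation: [-180.0, 0.1, 1.3]
force: [0.4, -0.1, -0.4]
opening: 0.0619
gripper_force: 0.0
```

Emit:
{"api": "move_arm", "payload": {"motion": [[[0, 0, 0], [0, 0, 0], 0.3], [[0, 0, 0], [0, 0, 0], 0.3], [[0, 0, 0], [0, 0, 0], 0.3]]}}

```text
clock: 8.18
tool_pos: [0.4889, -0.3047, 0.1988]
orientation: [-180.0, 0.1, 1.3]
force: [1.2, 0.3, 0.0]
opening: 0.0615
gripper_force: 0.0
```

```bash
python3 - <<'E'
from h import *
t=snap('top','t6');w=snap('wrist','w6');obs()
for n,s in(('top0',load('top0')),('w6',w)):
    h=cv2.cvtColor(s['color'],cv2.COLOR_BGR2HSV);m=cv2.inRange(h,(45,100,30),(80,255,255))
    k,_,st,c=cv2.connectedComponentsWithStats(m)
    for i in range(1,k):
        if st[i,4]>60: print(n,st[i],c[i].round(1))
print(proj(w,[.49,-.305,.01]),proj(w,[.49,-.305,.069]))
crop('w6',140,0,420,210,2.8,'w6c')
E
```

```text
8.28 [ 0.4894 -0.3038  0.1994] [-1.7999e+02  2.0000e-02  1.3900e+00] [-0.  -0.2 -0.1] 0.0611 0.0 [-12.4  13.3 -15.8  -0.  -60.9 103.8]
top0 [493 114  13  11 102] [498.9 119. ]
top0 [346 192  18  18 250] [354.1 200.5]
top0 [135 209   9  35 277] [138.7 225.8]
top0 [395 230  26  25 472] [406.8 242. ]
w6 [ 249  159   55   63 2516] [276.3 188.6]
(np.float64(273.82548604934567), np.float64(183.83074563270716)) (np.float64(274.03102074636), np.float64(200.3420655959046))
```

View pics/w6.png

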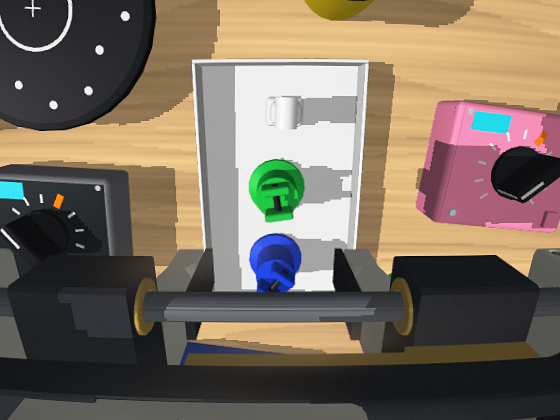

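The wrist view shows the green coupling flange centred at about (276,186), blue at (275,262) and the phalanx at (284,112). The tray walls are clear of the fingers. Expected for the flange was (274,184), so it's a good match. Descending.

Emit:
{"api": "move_arm", "payload": {"motion": [[[-1, 2, 35], [0, 0, 0], 0.3], [[-1, 2, 75], [0, 0, 0], 0.3], [[-1, 2, 110], [0, 0, 0], 0.3], [[-1, 2, 135], [0, 0, 0], 0.3], [[-1, 2, 152], [0, 0, 0], 0.3], [[-1, 2, 163], [0, 0, 0], 0.3], [[-1, 2, 163], [0, 0, 0], 0.3], [[-1, 2, 163], [0, 0, 0], 0.5], [[-1, 2, 163], [0, 0, 0], 0.7], [[-1, 2, 163], [0, 0, 0], 0.8]]}}

```text
clock: 9.12
tool_pos: [0.4897, -0.3067, 0.038]
orientation: [180.0, -0.1, 1.4]
force: [0.1, -0.4, -0.1]
opening: 0.0468
gripper_force: 0.0
```

Emit:
{"api": "move_arm", "payload": {"motion": [[[0, 0, 0], [0, 0, 0], 0.8], [[0, 0, 0], [0, 0, 0], 0.8], [[0, 0, 0], [0, 0, 0], 0.8]]}}

```text
clock: 9.37
tool_pos: [0.4893, -0.3067, 0.0376]
orientation: [180.0, -0.1, 1.4]
force: [-0.7, 2.1, 8.0]
opening: 0.0372
gripper_force: 30.0
```

```bash
python3 - <<'E'
from h import *
w=snap('wrist','w7');obs()
h=cv2.cvtColor(w['color'],cv2.COLOR_BGR2HSV);m=cv2.inRange(h,(45,100,30),(80,255,255))
k,_,st,c=cv2.connectedComponentsWithStats(m)
for i in range(1,k):
    if st[i,4]>60: print(st[i],c[i].round(1))
E
```

```text
9.42 [ 0.4893 -0.3067  0.0377] [ 1.7997e+02 -1.1000e-01  1.3600e+00] [-0.7  2.   5.7] 0.0367 30.00142604112625 [-12.7  23.8 -25.7   0.  -40.4 104. ]
[ 223  208  100   84 6407] [273.1 251.4]
[ 242  322   66   32 1664] [276.3 339. ]
```

Emit:
{"api": "move_arm", "payload": {"motion": [[[0, 0, -10], [0, 0, 0], 0.8], [[0, 0, -35], [0, 0, 0], 0.8], [[0, 0, -70], [0, 0, 0], 0.8], [[0, 0, -102], [0, 0, 0], 0.8], [[0, 0, -105], [0, 0, 0], 0.8], [[0, 0, -105], [0, 0, 0], 0.8]]}}

```text
clock: 9.92
tool_pos: [0.49, -0.3071, 0.1448]
orientation: [179.9, -0.3, 1.3]
force: [-1.0, -1.3, -0.8]
opening: 0.0364
gripper_force: 30.0
```

```bash
python3 - <<'E'
from h import *
w6=load('w6');print('ring wrist',at(w6,33,8,.0455),'flange wrist',at(w6,276,186.5,.01))
w7=load('w7')
for x in(.486,.488,.490,.492): print(x,proj(w7,[x+.028,-.305,.010]),proj(w7,[x,-.305+.028,.01]),proj(w7,[x,-.305-.028,.01]))
obs();go([.6445,-.1047,.135],[180,0,1.4])
E
```

```text
ring wrist [ 0.64149855 -0.10561352  0.0455    ] flange wrist [ 0.48734147 -0.30721811  0.01      ]
0.486 (np.float64(270.68680708945635), np.float64(210.66212330781835)) (np.float64(217.74808805166413), np.float64(258.86238135795355)) (np.float64(321.2463728388776), np.float64(261.07076062073145))
0.488 (np.float64(270.77252246448245), np.float64(206.94954402593808)) (np.float64(217.64857629239657), np.float64(255.48890507009364)) (np.float64(321.49950242513717), np.float64(257.71247896914554))
0.49 (np.float64(270.85885371018526), np.float64(203.2120745012258)) (np.float64(217.54922955055213), np.float64(252.09163520049196)) (np.float64(321.75362234126135), np.float64(254.33053689430682))
0.492 (np.float64(270.94580271918073), np.float64(199.44966880968536)) (np.float64(217.45006126112165), np.float64(248.67047818104476)) (np.float64(322.0087248458907), np.float64(250.92484106031145))
9.92 [ 0.49   -0.3071  0.1448] [179.9   -0.32   1.35] [-1.  -1.3 -0.8] 0.0364 29.99979704618454 [-12.7  16.3 -19.8   0.  -53.7 104. ]
shift [ 159.2 -198.7   10.4] turn [ 0.1  -0.32 -0.05] rows 6.1
```

Emit:
{"api": "move_arm", "payload": {"motion": [[[13, -16, 0], [0, 0, 0], 0.8], [[37, -46, 1], [0, 0, 0], 0.8], [[61, -76, 2], [0, 0, 0], 0.8], [[85, -106, 4], [0, 0, 0], 0.8], [[109, -136, 6], [0, 0, 0], 0.8], [[132, -165, 8], [0, 0, 0], 0.8], [[150, -187, 10], [0, 0, 0], 0.8], [[158, -198, 10], [0, 0, 0], 0.8], [[158, -198, 10], [0, 0, 0], 0.8], [[158, -198, 10], [0, 0, 0], 0.8]]}}

```text
clock: 10.75
tool_pos: [0.6412, -0.1044, 0.1302]
orientation: [-180.0, 0.1, 1.4]
force: [-1.1, -1.0, -0.1]
opening: 0.0371
gripper_force: 30.0
```

```bash
python3 - <<'E'
from h import *
obs();go([.6436,-.1057,.0815],[180,0,1.4])
E
```

```text
10.75 [ 0.6412 -0.1044  0.1302] [-1.8e+02  1.3e-01  1.4e+00] [-1.1 -1.  -0.1] 0.0371 29.999812245368958 [  7.9  23.4 -11.   -0.  -55.8  83.5]
shift [ 2.5  1.3 48.7] turn [-0.    0.13  0.  ] rows 1.2
```

Emit:
{"api": "move_arm", "payload": {"motion": [[[1, 1, 15], [0, 0, 0], 0.8], [[2, 1, 30], [0, 0, 0], 0.8], [[2, 1, 40], [0, 0, 0], 0.8], [[2, 1, 44], [0, 0, 0], 0.8], [[2, 1, 44], [0, 0, 0], 0.8], [[2, 1, 44], [0, 0, 0], 0.8]]}}

```text
clock: 11.25
tool_pos: [0.6437, -0.1065, 0.0877]
orientation: [180.0, 0.0, 1.3]
force: [-0.4, 0.6, 0.4]
opening: 0.0363
gripper_force: 30.0
```

```bash
python3 - <<'E'
from h import *
obs();go([.6436,-.1057,.0805],[180,0,1.4])
E
```

```text
11.25 [ 0.6437 -0.1065  0.0877] [1.7999e+02 1.0000e-02 1.3200e+00] [-0.4  0.6  0.4] 0.0363 29.99990701675415 [  7.7  26.  -13.1   0.  -50.9  83.6]
shift [-0.1 -0.8  7.2] turn [ 0.01  0.01 -0.08] rows 0.2
```

Emit:
{"api": "move_arm", "payload": {"motion": [[[0, -1, 2], [0, 0, 0], 0.8], [[0, -1, 4], [0, 0, 0], 0.8], [[0, -1, 5], [0, 0, 0], 0.8], [[0, -1, 6], [0, 0, 0], 0.8], [[0, -1, 6.5], [0, 0, 0], 0.8], [[0, -1, 6.5], [0, 0, 0], 0.8]]}}

```text
clock: 11.75
tool_pos: [0.6439, -0.1048, 0.0809]
orientation: [-180.0, 0.0, 1.3]
force: [-0.1, -0.1, -0.6]
opening: 0.037
gripper_force: 30.0
```

```bash
python3 - <<'E'
from h import *
obs()
E
```

```text
11.75 [ 0.6439 -0.1048  0.0809] [-180.      0.      1.35] [-0.1 -0.1 -0.6] 0.037 29.99983012676239 [  7.9  26.4 -13.5  -0.  -50.1  83.5]
```

Not in contact yet. I'll go down slowly until contact.

Emit:
{"api": "move_arm", "payload": {"motion": [[[0, 0, 0.5], [0, 0, 0], 0.8], [[0, 0, 1], [0, 0, 0], 0.8], [[0, 0, 1], [0, 0, 0], 0.8]]}}

```text
clock: 12.0
tool_pos: [0.6438, -0.1049, 0.0798]
orientation: [-180.0, 0.0, 1.3]
force: [-0.1, -0.5, 0.0]
opening: 0.0367
gripper_force: 30.0
```

Emit:
{"api": "move_arm", "payload": {"motion": [[[0, 0, 0.4], [0, 0, 0], 0.8], [[0, 0, 0.8], [0, 0, 0], 0.8], [[0, 0, 0.8], [0, 0, 0], 0.8]]}}

```text
clock: 12.25
tool_pos: [0.6439, -0.1048, 0.0797]
orientation: [180.0, -0.0, 1.4]
force: [-2.2, 0.2, 4.6]
opening: 0.037
gripper_force: 30.0
```

Emit:
{"api": "move_arm", "payload": {"motion": [[[0, 0, 0], [0, 0, 0], 0.5], [[0, 0, 0], [0, 0, 0], 0.4], [[0, 0, 0], [0, 0, 0], 0.3], [[0, 0, 0], [0, 0, 0], 0.3], [[0, 0, -15], [0, 0, 0], 0.3], [[0, 0, -45], [0, 0, 0], 0.3], [[0, 0, -85], [0, 0, 0], 0.3], [[0, 0, -110], [0, 0, 0], 0.3], [[-30, 10, -110], [0, 0, 0], 0.3], [[-65, 20, -110], [0, 0, 0], 0.3]]}}

```text
clock: 13.08
tool_pos: [0.5811, -0.1262, 0.1905]
orientation: [180.0, -0.2, 1.4]
force: [-0.6, -1.2, -0.7]
opening: 0.0611
gripper_force: 0.0
```

```bash
python3 - <<'E'
from h import *
s=load('top0')
def c(U,V,o,z): return at(s,o[0]+(U+.5)/5-.5,o[1]+(V+.5)/5-.5,z)
B=(240,110)
obs()
# wrist est. from w6 of controller: corners / dial / orange
w=load('w6');t=load('top0')
print('orange w',at(w,58,201,.048)[:2],'t',c(238,470,B,.048)[:2])
g=[(208,467),(160,491),(149,517),(150,545),(164,568),(256,491),(266,517),(264,546),(249,569)]
P=np.array([c(*q,B,.048)[:2] for q in g+[(238,470)]])
A=np.c_[2*P,np.ones(len(P))];r=np.linalg.lstsq(A,(P**2).sum(1),rcond=None)[0];C=r[:2];print('centre',C,'R',np.sqrt(r[2]+C@C))
d=P-C;print('ang',np.degrees(np.arctan2(d[:,1],d[:,0])).round(1),np.linalg.norm(d,axis=1).round(4))
for a,b in(((182,490),(210,523)),):
    p,q=c(*a,B,.085)[:2],c(*b,B,.085)[:2];e=p-q;print('line ang',np.degrees(np.arctan2(e[1],e[0])),np.linalg.norm(e),p,q, 'to C',np.degrees(np.arctan2(*(p-C)[::-1])))
go([C[0],C[1],.18],[180,0,1.4])
E
```

```text
13.08 [ 0.5811 -0.1262  0.1905] [180.    -0.22   1.4 ] [-0.6 -1.2 -0.7] 0.0611 0.0 [  6.6  15.3 -14.4   0.  -60.1  84.8]
orange w [ 0.47888353 -0.10755225] t [ 0.48268169 -0.10671607]
centre [ 0.45160735 -0.08879443] R 0.033969475296016544
ang [  -1.7   52.7   80.3  107.2  132.7  -55.8  -83.  -111.3 -137.8  -30. ] [0.0332 0.0334 0.0336 0.0344 0.0344 0.0336 0.0333 0.0339 0.0339 0.0359]
line ang 38.90145976897326 0.023798144837284325 [ 0.47053355 -0.07425459] [ 0.45201319 -0.08919942] to C 37.53286223102518
shift [-128.6  -40.5   10. ] turn [ 0.   -0.22  0.  ] rows 3.2
```

The ring fit gives the dial centre at (0.4516, -0.0888) with radius 34 mm. Controller yaw is -2.1°, the dial line is at about 38.2°, and the orange mark is at -29.1°. Moving to above the dial.

Emit:
{"api": "move_arm", "payload": {"motion": [[[-20, -6, 2], [0, 0, -6], 0.4], [[-42, -13, 4], [0, 0, -12], 0.4], [[-64, -20, 6], [0, 0, -18], 0.4], [[-86, -27, 8], [0, 0, -24], 0.4], [[-108, -34, 10], [0, 0, -30], 0.4], [[-129, -40, 10], [0, 0, -36.8], 0.4], [[-129, -40, 10], [0, 0, -36.8], 0.4], [[-129, -40, 10], [0, 0, -36.8], 0.4], [[-129, -40, 10], [0, 0, -36.8], 0.4]]}}

```text
clock: 13.83
tool_pos: [0.4502, -0.0893, 0.1796]
orientation: [180.0, -0.1, 38.1]
force: [-0.2, 0.5, -0.4]
opening: 0.0527
gripper_force: 0.0
```

```bash
python3 - <<'E'
from h import *
s=snap('top','t8');w=snap('wrist','w8');obs()
h=cv2.cvtColor(s['color'],cv2.COLOR_BGR2HSV);m=cv2.inRange(h,(45,100,30),(80,255,255))
k,_,st,c=cv2.connectedComponentsWithStats(m)
for i in range(1,k):
    if st[i,4]>40: print(st[i],c[i].round(1),at(s,st[i,0]+(st[i,2]-1)/2,st[i,1]+(st[i,3]-1)/2,.0525))
o=cv2.inRange(cv2.cvtColor(w['color'],cv2.COLOR_BGR2HSV),(5,180,150),(20,255,255));k,_,st,c=cv2.connectedComponentsWithStats(o)
print([(c[i].round(1),at(w,*c[i],.048).round(4),st[i,4]) for i in range(1,k) if st[i,4]>15])
print('exp dial line end/centre',proj(w,[.4705,-.0743,.085]),proj(w,[.4516,-.0888,.085]))
go([.4516,-.0888,.079],[180,0,38.2])
A=cv2.resize(cv2.imread('pics/t8.png')[100:230,90:330],(800,433))
B=cv2.resize(cv2.imread('pics/w8.png')[60:230,:],(550,167));B=cv2.copyMakeBorder(B,0,0,0,250,0)
cv2.imwrite('pics/j8.png',np.vstack([A,B]))
E
```

```text
13.93 [ 0.4504 -0.0895  0.1792] [ 1.7998e+02 -2.0000e-02  3.8070e+01] [-0.5 -0.6  0.6] 0.053 0.0 [ 13.5   3.2 -31.1   0.  -55.7 114.6]
[493 114  13  11 103] [498.9 119. ] [ 0.71406983 -0.72846653  0.0525    ]
[275 138  20  20 305] [284.4 147.1] [ 0.64189139 -0.10295741  0.0525    ]
[135 209   9  35 126] [137.6 221.1] [0.42926657 0.31357111 0.0525    ]
[395 230  26  25 460] [406.9 242.1] [ 0.3654392  -0.44517074  0.0525    ]
[(array([315.1, 188.7]), array([ 0.4796, -0.1092,  0.048 ]), np.int32(136))]
exp dial line end/centre (np.float64(275.00962048254206), np.float64(181.56174472969064)) (np.float64(274.6121150455472), np.float64(213.79283862930478))
shift [  1.3   0.2 100.2] turn [ 0.02 -0.02 -0.13] rows 2.4
```

```bash
python3 - <<'E'
from h import *
w=load('w8');im=w['color'];g=im.min(2)
m=(g>130).astype(np.uint8);m[:150]=0;m[235:]=0;m[:,:225]=0;m[:,330:]=0
k,l,st,c=cv2.connectedComponentsWithStats(m)
for i in range(1,k):
    if st[i,4]>5:
        v,u=np.where(l==i);p=np.array([at(w,a,b,.085)[:2] for a,b in zip(u,v)]);q=np.array([at(w,a,b,.048)[:2] for a,b in zip(u,v)])
        d=np.linalg.svd(p-p.mean(0))[2][0];d*=np.sign(d[0]);print(st[i],'z85',p.mean(0).round(4),np.ptp((p-p.mean(0))@d).round(4),'ang',np.degrees(np.arctan2(d[1],d[0])).round(1),'z48',q.mean(0).round(4))
E
```

```text
[305 150  25  22 109] z85 [ 0.5009 -0.0881] 0.0225 ang 87.7 z48 [ 0.4992 -0.0956]
[323 150   7   5  22] z85 [ 0.5092 -0.0892] 0.005 ang -80.0 z48 [ 0.5088 -0.097 ]
[261 161   6  10  38] z85 [ 0.4746 -0.0611] 0.007 ang 53.4 z48 [ 0.4687 -0.0644]
[281 161   6  10  40] z85 [ 0.4831 -0.0719] 0.007 ang 22.2 z48 [ 0.4786 -0.0769]
[242 170   9   9  38] z85 [ 0.4621 -0.0551] 0.0074 ang 77.9 z48 [ 0.4543 -0.0575]
[297 170   9   9  40] z85 [ 0.4858 -0.0854] 0.0074 ang -2.3 z48 [ 0.4817 -0.0925]
[272 180   4   8  32] z85 [ 0.4687 -0.0743] 0.005 ang 38.1 z48 [ 0.462  -0.0797]
[230 187  11   7  38] z85 [ 0.4482 -0.0557] 0.0073 ang -75.7 z48 [ 0.4382 -0.0582]
[272 190   5  30 133] z85 [ 0.4565 -0.0842] 0.0217 ang 39.3 z48 [ 0.4478 -0.0912]
[228 207  10   4  36] z85 [ 0.436  -0.0623] 0.0068 ang -45.6 z48 [ 0.4241 -0.0659]
[310 207  10   4  29] z85 [ 0.4727 -0.1091] 0.0067 ang -56.7 z48 [ 0.4666 -0.12  ]
[304 223   9   6  25] z85 [ 0.4596 -0.1137] 0.0067 ang -84.2 z48 [ 0.4514 -0.1254]
```

Emit:
{"api": "move_arm", "payload": {"motion": [[[1, 0, 30], [0, 0, 0], 0.5], [[1, 0, 65], [0, 0, 0], 0.5], [[1, 0, 88], [0, 0, 0], 0.5], [[1, 0, 100], [0, 0, 0], 0.5], [[1, 0, 100], [0, 0, 0], 0.7], [[1, 0, 100], [0, 0, 0], 1], [[1, 0, 100], [0, 0, 0], 1], [[1, 0, 100], [0, 0, 0], 1], [[1, 0, 100], [0, 0, 0], 1], [[1, 0, 100], [0, 0, 0], 1]]}}

```text
clock: 14.77
tool_pos: [0.4512, -0.0893, 0.0797]
orientation: [179.9, -0.1, 38.2]
force: [3.2, -6.0, -2.1]
opening: 0.0136
gripper_force: 30.0
```

```bash
python3 - <<'E'
from h import *
obs();go([.4516,-.0888,.079],[180,0,-29.1])
E
```

```text
14.77 [ 0.4512 -0.0893  0.0797] [ 1.799e+02 -7.000e-02  3.818e+01] [ 3.2 -6.  -2.1] 0.0136 29.95041400194168 [ 1.350e+01  1.090e+01 -3.830e+01  1.000e-01 -4.070e+01  1.146e+02]
shift [ 0.6 -0.1  0.7] turn [ 5.000e-02 -1.200e-01  6.728e+01] rows 9.4
```

Emit:
{"api": "move_arm", "payload": {"motion": [[[0, 0.3, 0], [0, 0, 6.5], 1], [[0, 0.5, 0], [0, 0, 13], 1], [[0, 0.5, 0], [0, 0, 20], 1], [[0, 0.5, 0], [0, 0, 27], 1], [[0, 0.5, 0], [0, 0, 34], 1], [[0, 0.5, 0], [0, 0, 41], 1], [[0, 0.5, 0], [0, 0, 48], 1], [[0, 0.5, 0], [0, 0, 55], 1], [[0, 0.5, 0], [0, 0, 62], 1], [[0, 0.5, 0], [0, 0, 67.3], 1]]}}

```text
clock: 15.6
tool_pos: [0.4514, -0.0912, 0.0798]
orientation: [179.9, -0.1, -29.5]
force: [6.5, -20.8, -6.1]
opening: 0.0138
gripper_force: 30.0
```

Emit:
{"api": "move_arm", "payload": {"motion": [[[0, 0, 0], [0, 0, 0], 1], [[0, 0, 0], [0, 0, 0], 1], [[0, 0, 0], [0, 0, 0], 1]]}}

```text
clock: 15.85
tool_pos: [0.4513, -0.0912, 0.0798]
orientation: [179.9, -0.1, -29.1]
force: [6.0, -19.4, -6.3]
opening: 0.014
gripper_force: 30.0
```

Emit:
{"api": "move_arm", "payload": {"motion": [[[-0.8, 2, 0], [0, 0, 0], 1], [[-0.8, 2, 0], [0, 0, 0], 1], [[-0.8, 2, 0], [0, 0, 0], 0.8], [[-0.8, 2, 0], [0, 0, 0], 0.5], [[-0.8, 2, 0], [0, 0, 0], 0.5], [[0, 2, -30], [0, 0, 0], 0.5], [[0, 2, -65], [0, 0, 0], 0.5], [[0, 2, -100], [0, 0, 0], 0.5], [[0, 2, -100], [0, 0, 0], 0.5], [[0, 2, -100], [0, 0, 0], 0.5]]}}

```text
clock: 16.68
tool_pos: [0.4508, -0.0905, 0.1815]
orientation: [-179.8, -0.2, -29.1]
force: [0.6, -0.5, -1.0]
opening: 0.0434
gripper_force: 0.0
```

```bash
cat > dial.py <<'E'
from h import *
import sys
w=snap('wrist',sys.argv[1]);im=w['color'];g=im.min(2);obs()
print('exp c',proj(w,[.4516,-.09,.085]))
O=cv2.inRange(cv2.cvtColor(im,cv2.COLOR_BGR2HSV),(5,180,150),(20,255,255))
m=(g>130).astype(np.uint8);m[:130]=0;m[240:]=0;m[:,:215]=0;m[:,335:]=0
for nm,M in(('white',m),('orange',(O>0).astype(np.uint8))):
  k,l,st,c=cv2.connectedComponentsWithStats(M)
  for i in range(1,k):
    if st[i,4]>9:
        v,u=np.where(l==i)
        for z in((.085,.048) if nm=='white' else (.048,)):
            p=np.array([at(w,a,b,z)[:2] for a,b in zip(u,v)])
            d=np.linalg.svd(p-p.mean(0))[2][0];d*=np.sign(d[0]);print(nm,st[i],z,p.mean(0).round(4),np.ptp((p-p.mean(0))@d).round(4),'ang',np.degrees(np.arctan2(d[1],d[0])).round(1))
E
python3 dial.py w9
```

```text
16.73 [ 0.4496 -0.0906  0.1798] [-1.799e+02 -7.000e-02 -2.916e+01] [-0.6  0.4 -1. ] 0.0435 0.0 [ 13.3   3.1 -31.1  -0.  -55.7  47.6]
exp c (np.float64(271.0620384637112), np.float64(214.45799202600907))
white [215 130  40  23 455] 0.085 [ 0.5146 -0.0916] 0.0306 ang 79.5
white [215 130  40  23 455] 0.048 [ 0.514  -0.0857] 0.0354 ang 79.5
white [215 130  72  37 291] 0.085 [ 0.5017 -0.1001] 0.0553 ang 87.5
white [215 130  72  37 291] 0.048 [ 0.4991 -0.0955] 0.064 ang 87.5
white [322 130  13  29  71] 0.085 [ 0.4774 -0.1497] 0.0212 ang -2.9
white [322 130  13  29  71] 0.048 [ 0.471  -0.1529] 0.0245 ang -2.9
white [252 164   8  10  39] 0.085 [ 0.4864 -0.097 ] 0.0072 ang -1.7
white [252 164   8  10  39] 0.048 [ 0.4814 -0.092 ] 0.0084 ang -1.7
white [291 165   7   9  28] 0.085 [ 0.4732 -0.1204] 0.0066 ang -58.7
white [291 165   7   9  28] 0.048 [ 0.4661 -0.119 ] 0.0077 ang -58.7
white [237 177   9   8  35] 0.085 [ 0.4838 -0.0836] 0.0071 ang 23.9
white [237 177   9   8  35] 0.048 [ 0.4784 -0.0764] 0.0082 ang 23.9
white [304 178   9   7  28] 0.085 [ 0.4603 -0.1251] 0.0063 ang -84.4
white [304 
[... 385 characters left out ...]
.0066 ang 70.1
white [311 197  10   4  26] 0.048 [ 0.4353 -0.1228] 0.0076 ang 70.1
white [231 214  11   6  36] 0.085 [ 0.4628 -0.0669] 0.0075 ang 79.8
white [231 214  11   6  36] 0.048 [ 0.4541 -0.0572] 0.0086 ang 79.8
white [308 214  11   6  37] 0.085 [ 0.4351 -0.1159] 0.0075 ang 45.7
white [308 214  11   6  37] 0.048 [ 0.4222 -0.1138] 0.0087 ang 45.7
white [242 228   9   8  34] 0.085 [ 0.4489 -0.0673] 0.0071 ang -77.0
white [242 228   9   8  34] 0.048 [ 0.438  -0.0576] 0.0083 ang -77.0
white [261 236   4   4  11] 0.085 [ 0.4385 -0.0757] 0.0028 ang -58.8
white [261 236   4   4  11] 0.048 [ 0.4261 -0.0673] 0.0033 ang -58.8
orange [271 153   9  17 140] 0.048 [ 0.4793 -0.1085] 0.0132 ang -31.2
```

```bash
python3 - <<'E'
import numpy as np
P=np.array([[.4814,-.092],[.4784,-.0764],[.4686,-.0638],[.4541,-.0572],[.438,-.0576],[.4793,-.1085],[.4661,-.119],[.4512,-.1244],[.4353,-.1228],[.4222,-.1138]])
n=np.radians([0,27,54,81,108,-27,-54,-81,-108,-135])
use=[0,1,2,3,4,6,7,8,9]
z=(P[:,0]+1j*P[:,1]);A=np.c_[np.exp(1j*n),np.ones(10)]
s=np.linalg.lstsq(A[use],z[use],rcond=None)[0];print(abs(s[0]),np.degrees(np.angle(s[0])),s[1])
print(np.degrees(np.angle(z-s[1]))-np.degrees(n),abs(z-s[1]))
E
```

```text
0.03417647314551075 -2.405063542963803 (0.44727955037701445-0.09060119502033591j)
[-2.34758827 -2.47136295 -2.50237836 -2.54100877 -2.29463751 -2.20433643
 -2.46677645 -2.3836163  -2.40769407 -2.23090267] [0.03414911 0.03420755 0.03424713 0.03409044 0.03428103 0.03668346
 0.03406907 0.03402542 0.0343551  0.03416385]
```

```bash
python3 - <<'E'
from h import *
ims=[ctrl.snapshot('top') for _ in range(4)];s=ims[0];im=np.mean([i['color'].astype(float) for i in ims],0).astype(np.uint8)
h=cv2.cvtColor(im,cv2.COLOR_BGR2HSV);R=cv2.inRange(h,(0,150,90),(6,255,255))
for n,I in(('0',load('top0')['color']),('now',im)):
    hh=cv2.cvtColor(I,cv2.COLOR_BGR2HSV);R=cv2.inRange(hh,(0,150,80),(6,255,255))|cv2.inRange(hh,(174,150,80),(180,255,255))
    k,l,st,c=cv2.connectedComponentsWithStats(R[150:200,90:250].copy());print(n,[(st[i]+[90,150,0,0,0],c[i]+[90,150]) for i in range(1,k) if st[i,4]>8])
# coupling vs ring
G=cv2.inRange(h,(45,90,25),(85,255,255));G[:,:260]=0;G[:,310:]=0;G[:120]=0;G[175:]=0
v,u=np.where(G>0);print('green bbox',u.min(),u.max(),v.min(),v.max())
g=im.min(2);v,u=np.mgrid[0:420,0:560];rr=np.hypot(u-285,v-147);W=(g>80)&(rr>9)&(rr<15);vv,uu=np.where(W)
A=np.c_[2*uu,2*vv,np.ones(len(uu))];q=np.linalg.lstsq(A,uu**2+vv**2,rcond=None)[0];print('ring px',q[:2],np.sqrt(q[2]+q[:2]@q[:2]),len(uu), 'angles covered',np.unique((np.degrees(np.arctan2(vv-147,uu-285))//30)))
print('ring',at(s,*q[:2],.0455)); print(proj(s,[.6445,-.1047,.0455]),proj(s,[.6445,-.1047,.0525]))
for vv in range(182,193): print(vv,im.min(2)[vv,187:198])
E
```

```text
0 [(array([120, 167,  16,  29, 193]), array([127.72020725, 181.03626943])), (array([190, 181,   2,  11,  14]), array([190.21428571, 185.42857143])), (array([192, 181,   3,  12,  15]), array([193.06666667, 186.13333333]))]
now [(array([172, 170,  14,  29, 201]), array([178.97512438, 184.4278607 ])), (array([192, 186,   3,   7,  10]), array([192.9, 189. ]))]
green bbox 275 294 137 157
ring px [284.62243542 146.91163886] 11.357083419434307 121 angles covered [-6. -5. -4. -3. -2. -1.  0.  1.  2.  3.  4.  5.  6.]
ring [ 0.64478431 -0.10359257  0.0455    ]
(np.float64(285.01313392629385), np.float64(147.00189643904372)) (np.float64(285.0906236998333), np.float64(146.5737873213086))
182 [33 28 29 27 26 45 39 40 39 42 41]
183 [11 13 12 15  9 25 37 40 41 43 42]
184 [ 30 155 184 181 117  92  83  30  42  21  20]
185 [ 17  83 105 103 161 100  90  42  22  18  20]
186 [ 23  19  29  51 181  76  38  20  18  20  17]
187 [ 26  20  15  51 181  73  17   6  15  18  13]
188 [ 28  22  23  78 181  63  22   8  17  24  14]
189 [ 22  19  25  79 161  59  21   1  13  14  18]
190 [ 21  12  16  76 157  38  24   7  13  22  16]
191 [ 32  25   8  53 163  63  25   7  13  15  11]
192 [102 104 100  74 117  90  32  54  48  48  36]
```

```bash
python3 -c "
from plant import ctrl
print(ctrl.close_job())"
```

```text
the job is handed in; nothing more can be done
None
```

I handed the job in at about 17 s; by my own measurements everything is as asked, but no verdict came back. The carriage is locked with its pointer within about 0.5 mm of the clip line, the green coupling stands inside the white ring about 1 mm off its centre, and the dial is within about 0.5° of the orange mark.

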